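Probe the depth of a block's narrow well

ROBOT

A 6-joint arm with a two-finger parallel gripper is mounted at the origin on a cart in front of the work surface, level with it; the furniture and walls round the work are solid. World frame = base frame: x ahead of the robot, y to its left, z up, the work surface at z = 0. Lengths are in m, angles in rad, forces in N, time in s.
With the tool pointing down it reaches from about 0.325 to 0.775 m from the base axis. Payload 5.5 kg.
Tool frame: the origin (TCP) lies between the finger pads; the fingertips stand 25 mm ahead of it and the grasp point (between the pads) lies 6 mm ahead of it; z points along the fingers, y is the line along which they close (so a half turn about z gives the same grasp; the last joint's range is limited). The gripper opens to 85 mm and grips with 20 to 120 N. Pads are 22 mm wide; open, the fingers measure 114 mm over their backs; the gripper's body (76 mm by 85 mm) begins 54 mm behind the grasp point. The pads swing forward as they close: fully open they stand 13 mm farther back than shut.
Start: joints at [1.278, 0.091, 1.231, -0, 1.82, -0.057], TCP at [0.14, 0.583, 0.256] pointing down, gripper open.
Joint ranges: [-2.87, 2.87], [-0.86, 2.18], [0.17, 2.46], [-1.51, 4.65], [0.06, 2.69], [-2.65, 2.65]. Speed limits (rad/s): [2.57, 2.57, 3.01, 3.14, 3.14, 3.14].

INTERFACE

Orientations are given as a rotation vector (axis times angle).
In Python, from bench import bot, imaging gives the robot as it stands. The module is installed in compiled form; this text tells all that it offers.
- The arm moves only by the tool drive_tool, never from a script. Its argument "motion" is a list of rows, each an object with "delta_rot": the turn, a rotation vector about the tool's x, y, z each as a share of pi/2 rad, from -1 to 1, a list of three; "linear": the shift along the tool's x, y, z each as a share of 0.05 m, from -1 to 1, a list of three; "hand": the opening, from 0 (shut) to 1 (fully open). In form: [{"delta_rot": [rx, ry, rz], "linear": [tx, ty, tz], "hand": hand}, ...]. A call has 1 to 20 rows; each row shifts and turns the commanded pose from where the row before left it, along the tool's axes as they then stand; what a row does not reach is not made up. A row lasts 1/10 s, in which the tool goes at most 50 mm and 8.59 degrees, less where a joint would pass 70% of its speed; a pose out of reach is approached as far as the arm can. A call with a number of a shift or a turn outside -1 to 1 is refused whole. A call with a gripper value outside its range is refused whole. The fingers move at their own pace and stop on an object; "force" is the grip in N (left out, the last holds). Time passes only in rows, so rows that do not move let the fingers close. It gives the time, the measured TCP pose, the force, the opening and the grip force at its end, in the units of the state.
- bot.observe(): the state, without advancing time (a new reading comes with each control period).
- imaging.snapshot(name): name is "side" or "top" or "wrist"; returns a dict with "img" (384x512x3 uint8, red, green, blue), "fov_y" (degrees; the focal length in pixels is half the picture's height over the tangent of half this angle, whatever the lens; pixels are square), "cx", "cy" (the principal point, pixels), "extrinsics" (4x4, takes a point from camera to world coordinates). Camera axes: x right, y down, z forward; pixel columns grow to the right and rows downward; lengths in m; the calibration is good to about 2 mm. A picture is of the moment at which its call begins. There is no depth.
- bot.close_job(): hands the job in; it is judged then, once.
The state is a dict: "time_s": time; "q": joint angles; "joint_velocities": joint speeds; "effort": joint torques, N m; "tool_pos": TCP position; "eef_rot": TCP orientation; "wrist_force": force on the tool from outside, world axes, zero at the start; "torque": the same for the moment, N m; "gripper_width": finger opening in m; "finger_force": force on a finger pad.
Only numpy, scipy, OpenCV 4.12 (cv2) and the standard library are available. Lean on these libraries where they do the work, as an engineer would, in place of code of your own. Each camera call takes 0.05 s, during which the arm holds its last target. There are 200 camera calls.

TASK

Check how deep the narrow well of the heating block is: take the depth gauge by its knob out of its rest and set its foot flat on the block with the rod in the narrow well. Push the rod gently down until it bottoms out and hold it firmly against the bottom for about two seconds; then let go and leave the gauge standing there, foot flat and rod still on the bottom, without disturbing the jar, cup or timer.

Things in the scene. Friction and masses are not known exactly. Their poses are not given: they have to be found in the camera images.
- gauge: Steel depth gauge, standing upright in its rest at the start: a round foot (diameter 52, 9 thick, flat below) that tapers into a barrel (diameter 26, up to 50 above the underside of the foot), 0.22 kg. Origin at the centre of the underside of the foot, z up along the barrel. A dark rod (diameter 8, flat end) runs through it with a black round knob on top. Round, so its yaw does not matter.
- gauge_rod (a joint): How far (m) the rod's lower end stands out below the underside of the gauge's foot; 0.008 to 0.014 at the start, 0.058 at most. The rod grips in the barrel: it stays where it is left and takes about 4 N to slide (more than the weight of the gauge, which can therefore be carried by the knob).
- knob (a point): Centre of the gauge's black round knob (diameter 24, 30 high), fixed on the rod, 127 above the rod's lower end. 0.04 kg with the rod. Its underside stands 62 mm minus the rod's protrusion clear of the barrel's top.
- tip (a point): Centre of the flat lower end of the rod.
- foot (a point): Centre of the underside of the gauge's foot.
- rest: Grey plastic rest, fixed, 76 x 76 x 20, origin at the centre of its underside. The gauge's foot stands on its top face, z = 20 mm, between two low ribs (4 high) on opposite sides; the rod's end hangs in a through hole of diameter 20.
- block: Aluminium heating block 70 x 130, on a black base 86 x 146 x 8, top face 62 above its underside, fixed. Origin at the centre of its underside. Three blind wells in a row along its y axis: the narrow one at y = -40, two wide ones (diameter 22) at y = +4 and y = +40; a capped vial (diameter 17) stands in the last and sticks out 19 mm.
- well (a point): Centre of the mouth of the narrow well, in the plane of the block's top face. Diameter 12, with a 1.5 chamfer. Its depth is not known: 28 to 46 mm, differing each time; its floor (well_floor) is hard and flat. More than 25 N on it, or of the gauge on the block, is too rough.
- jar: Bystander: small jar with a lid, diameter 61, 55 high, origin at the centre of its underside.
- cup: Bystander: clear cup with a white lid, diameter 69, 45 high, origin at the centre of its underside.
- timer: Bystander: bench timer on a foot, 64 x 64 x 65, origin at the centre of its underside.
Mind the look-alikes: they are no part of the job. What is shaped like the gauge but orange is not meant.

How it is judged:
On the way:
1. with the foot flat on the block, the rod is held against the bottom of the narrow well with more than 2.5 N for one second (z of foot in the frame of well between -0.003 and 0.002 m and horizontal distance between foot and well below 0.006 m and angle between gauge's own z axis and vertical below 0.06 rad and horizontal distance between tip and well below 0.004 m and z of tip in the frame of well_floor below 0.0015 m and contact force between gauge_rod and well_floor above 2.5 N), for 1 s.
At the end, for the whole second after the job is handed in: The gauge stands at rest and untouched on the block, its foot flat on the top face (within 2 mm, tilt under 0.06 rad) and within 6 mm of the narrow well's centre, the rod's lower end in that well and within 1.5 mm of its bottom (z of foot in the frame of well between -0.003 and 0.002 m and horizontal distance between foot and well below 0.006 m and angle between gauge's own z axis and vertical below 0.06 rad and horizontal distance between tip and well below 0.004 m and z of tip in the frame of well_floor below 0.0015 m and linear speed of gauge below 0.01 m/s and velocity of joint gauge_rod below 0.005 m/s).
It fails at once if the rod is pressed on the well's bottom with more than 25 N (contact force between gauge_rod and well_floor above 25 N).
It fails at once if the gauge is pressed or knocked on the block with more than 25 N (contact force between gauge and block above 25 N).
It fails at once if the jar is moved by more than 15 mm (distance of jar from where it was at the start of the episode above 0.015 m).
It fails at once if the cup is moved by more than 15 mm (distance of cup from where it was at the start of the episode above 0.015 m).
It fails at once if the timer is moved by more than 15 mm (distance of timer from where it was at the start of the episode above 0.015 m).
It also fails if it takes over 64 s, if anything falls off the work surface, if the arm or the gripper's body presses on something with over 40 N, if the wrist force passes 120 N, or if a joint passes its speed limit or range.

## Working session

There is one attempt and no reset: what is moved stays moved. The work goes in short steps, Python scripts to look and compute and a tool call to move; the robot and the scene stay as the last step left them, time stands still between calls to the robot, and variables do not carry over. Pictures are saved under pics/ and viewed, at most 10 in all, crops included, and the job is handed in when it is done.

Besides the shell and the picture viewer there is one more tool, called as name([rows], argument=value, ...), one row to a line, values as JSON. drive_tool: Moves the arm, as the interface text tells. Its arguments: {"type":"object","properties":{"motion":{"type":"array","items":{"type":"object","properties":{"delta_rot":{"type":"array","items":{"type":"number"}},"linear":{"type":"array","items":{"type":"number"}},"hand":{"type":"number"}}}},"force":{"type":"number"}},"required":["motion"]}

```bash
mkdir -p pics; cat > h.py <<'E'
import numpy as np,cv2
from bench import bot,imaging
def snap(n,f=None):
    s=imaging.snapshot(n)
    if f: cv2.imwrite('pics/'+f,s['img'][:,:,::-1])
    return s
def F(s): return s['img'].shape[0]/2/np.tan(np.radians(s['fov_y']/2))
def ray(s,u,v):
    d=np.array([(u-s['cx'])/F(s),(v-s['cy'])/F(s),1.]);E=np.array(s['extrinsics'])
    return E[:3,3],E[:3,:3]@d
def onz(s,u,v,z):
    o,d=ray(s,u,v);return o+d*(z-o[2])/d[2]
def proj(s,p):
    E=np.array(s['extrinsics']);c=E[:3,:3].T@(np.array(p)-E[:3,3]);return F(s)*c[:2]/c[2]+[s['cx'],s['cy']]
E
python3 - <<'E'
from h import *
for n in('top','side','wrist'):
    s=snap(n,n+'0.png');print(n,s['fov_y'],s['cx'],s['cy'],np.round(s['extrinsics'],3).tolist())
o=bot.observe();print(o)
a=cv2.imread('pics/top0.png');b=cv2.imread('pics/side0.png')
E
```

```text
top 46.12612776526596 260.9800530265533 189.7125424561868 [[-0.034, -0.977, 0.209, 0.329], [-0.999, 0.032, -0.011, -0.047], [0.004, -0.209, -0.978, 1.409], [0.0, 0.0, 0.0, 1.0]]
side 55.52725465240026 254.4625904725406 202.90471000835453 [[-0.967, -0.103, 0.234, 0.358], [-0.255, 0.448, -0.857, 0.773], [-0.016, -0.888, -0.46, 0.564], [0.0, 0.0, 0.0, 1.0]]
wrist 62.04515989132461 254.7952504114903 191.24452460394178 [[0.234, 0.925, 0.298, 0.063], [0.972, -0.222, -0.074, 0.602], [-0.002, 0.307, -0.952, 0.374], [0.0, 0.0, 0.0, 1.0]]
{'time_s': 0.15, 'q': array([ 1.27828966e+00,  9.16944590e-02,  1.23159439e+00, -1.41242474e-06,
        1.81981818e+00, -5.66899505e-02]), 'joint_velocities': array([-0.0006719 , -0.0029798 , -0.00457462, -0.00103126, -0.0033465 ,
       -0.00049844]), 'effort': array([ 1.56900802e-03, -4.59370208e+01, -4.18528068e+01, -5.28321834e-05,
        9.50258633e-03, -8.11107661e-07]), 'tool_pos': array([0.1401276 , 0.58322587, 0.25541388]), 'eef_rot': array([-3.69531997e-01, -3.11951930e+00,  2.34278875e-03]), 'wrist_force': array([-0.01948528,  0.7696064 , -0.30247266]), 'torque': array([ 0.04643701,  0.03168393, -0.02920915]), 'finger_force': 0.0, 'gripper_width': 0.08499110115096149}
```

View pics/top0.png

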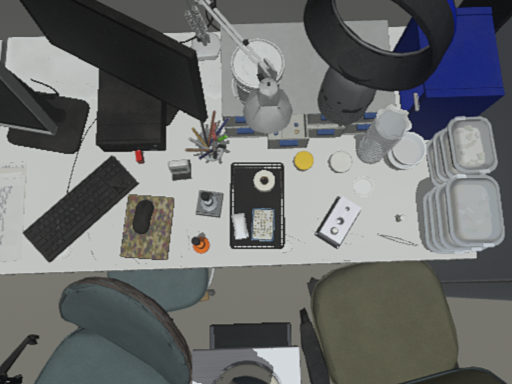

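View pics/side0.png

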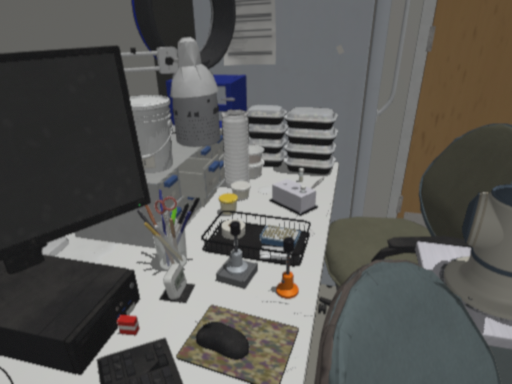

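The top view shows the gauge in its rest at about (208,202), the orange decoy at (200,243), and the block at (340,220) with its vial towards the upper right. In the side view the knob is at about (236,228) and the block at (294,195). Next I'll get rough coordinates.

```bash
python3 - <<'E'
from h import *
a=cv2.imread('pics/top0.png');b=cv2.imread('pics/side0.png')
c=[cv2.resize(x,(400,300),interpolation=cv2.INTER_CUBIC) for x in(a[175:235,170:250],a[190:250,300:380],b[200:290,190:310],b[155:215,255:335])]
cv2.imwrite('pics/c0.png',np.vstack([np.hstack(c[:2]),np.hstack(c[2:])]))
s=snap('top');d=snap('side')
print('knob z.14',onz(s,208,198,.14),'rest',onz(s,209,204,.02))
print('blk',onz(s,340,218,.062))
for p in [(209,204,.02)]: pass
def tri(u1,v1,u2,v2):
    o1,d1=ray(s,u1,v1);o2,d2=ray(d,u2,v2);t=np.linalg.lstsq(np.c_[d1,-d2],o2-o1,rcond=None)[0]
    return o1+d1*t[0],o2+d2*t[1]
print(tri(208,198,236,228))
E
```

```text
knob z.14 [0.58050982 0.09126917 0.14      ] rest [0.58511254 0.10139716 0.02      ]
blk [ 0.52144902 -0.29730325  0.062     ]
(array([0.58278726, 0.09251955, 0.12852547]), array([0.58798571, 0.0935488 , 0.1296694 ]))
```

View pics/c0.png

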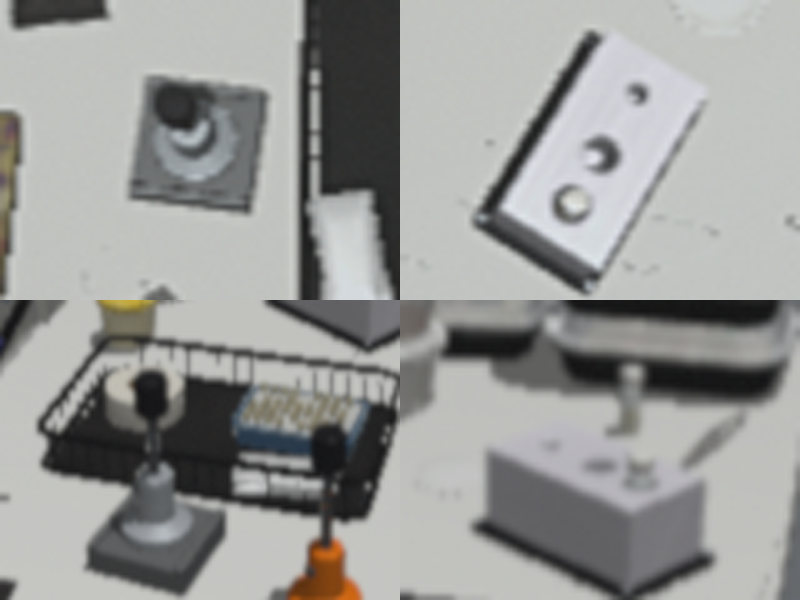

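View pics/wrist0.png

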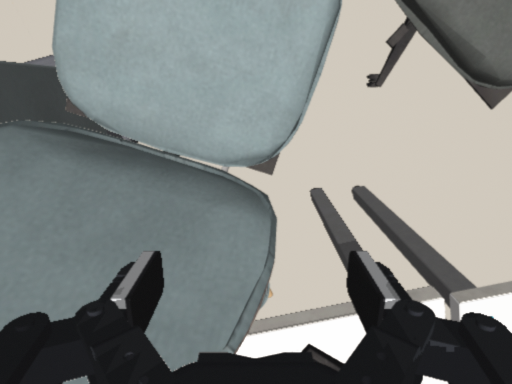

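drive_tool([
  {"linear": [-0.3,-0.2,0],"hand": 1},
  {"linear": [-0.6,-0.43,0],"hand": 1},
  {"linear": [-0.6,-0.43,0],"hand": 1},
  {"linear": [-0.6,-0.43,0],"hand": 1},
  {"linear": [-0.6,-0.43,0],"hand": 1},
  {"linear": [-0.6,-0.43,0],"hand": 1},
  {"linear": [-0.6,-0.43,0],"hand": 1},
  {"linear": [-0.6,-0.43,0],"hand": 1},
  {"linear": [-0.6,-0.43,0],"hand": 1},
  {"linear": [-0.6,-0.43,0],"hand": 1},
  {"linear": [-0.6,-0.43,0],"hand": 1},
  {"linear": [-0.6,-0.43,0],"hand": 1},
  {"linear": [-0.6,-0.43,0],"hand": 1},
  {"linear": [-0.6,-0.43,0],"hand": 1},
  {"linear": [-0.6,-0.43,0],"hand": 1},
  {"linear": [-0.6,-0.43,0],"hand": 1},
  {"linear": [-0.6,-0.43,0],"hand": 1},
  {"linear": [-0.2,-0.1,0],"hand": 1},
  {"linear": [0,0,0],"hand": 1},
  {"linear": [0,0,0],"hand": 1},
])

```text
$.motion[0]: bad value
```

```bash
cat >> h.py <<'E'
def totool(dw):
    R=cv2.Rodrigues(bot.observe()['eef_rot'])[0];return np.round(R.T@np.array(dw)/.05,3)
E
python3 - <<'E'
from h import *
s=snap('wrist','w1.png');o=bot.observe();print(o['tool_pos'],o['eef_rot'],o['time_s'],o['wrist_force'])
g=cv2.cvtColor(s['img'],cv2.COLOR_RGB2GRAY)
print(np.round(s['extrinsics'],4).tolist())
t=snap('top')
print('knob',onz(t,205.6,195.6,.136),'well',onz(t,347.6,208.6,.062),'vial',onz(t,334.4,230.6,.081))
E
```

```text
[0.14014225 0.58333619 0.25588814] [-3.69462931e-01 -3.11969422e+00  1.06255629e-03] 0.3 [-0.53000587  0.32225745  0.43409903]
[[0.2341, 0.9253, 0.2982, 0.0632], [0.9722, -0.2224, -0.0731, 0.6016], [-0.0013, 0.307, -0.9517, 0.374], [0.0, 0.0, 0.0, 1.0]]
knob [0.58856453 0.09853716 0.136     ] well [ 0.54936643 -0.32234908  0.062     ] vial [ 0.48176981 -0.27457465  0.081     ]
```

View pics/w1.png

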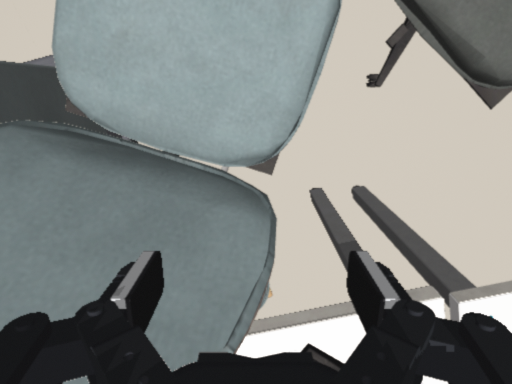

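The row was refused because it had no delta_rot, so this picture is the unmoved start view (chairs, nothing useful). I'll resend the move with full rows.

drive_tool([
  {"delta_rot": [0,0,0],"linear": [-0.3,-0.2,0],"hand": 1},
  {"delta_rot": [0,0,0],"linear": [-0.6,-0.43,0],"hand": 1},
  {"delta_rot": [0,0,0],"linear": [-0.6,-0.43,0],"hand": 1},
  {"delta_rot": [0,0,0],"linear": [-0.6,-0.43,0],"hand": 1},
  {"delta_rot": [0,0,0],"linear": [-0.6,-0.43,0],"hand": 1},
  {"delta_rot": [0,0,0],"linear": [-0.6,-0.43,0],"hand": 1},
  {"delta_rot": [0,0,0],"linear": [-0.6,-0.43,0],"hand": 1},
  {"delta_rot": [0,0,0],"linear": [-0.6,-0.43,0],"hand": 1},
  {"delta_rot": [0,0,0],"linear": [-0.6,-0.43,0],"hand": 1},
  {"delta_rot": [0,0,0],"linear": [-0.6,-0.43,0],"hand": 1},
  {"delta_rot": [0,0,0],"linear": [-0.6,-0.43,0],"hand": 1},
  {"delta_rot": [0,0,0],"linear": [-0.6,-0.43,0],"hand": 1},
  {"delta_rot": [0,0,0],"linear": [-0.6,-0.43,0],"hand": 1},
  {"delta_rot": [0,0,0],"linear": [-0.6,-0.43,0],"hand": 1},
  {"delta_rot": [0,0,0],"linear": [-0.6,-0.43,0],"hand": 1},
  {"delta_rot": [0,0,0],"linear": [-0.6,-0.43,0],"hand": 1},
  {"delta_rot": [0,0,0],"linear": [-0.6,-0.43,0],"hand": 1},
  {"delta_rot": [0,0,0],"linear": [-0.2,-0.1,0],"hand": 1},
  {"delta_rot": [0,0,0],"linear": [0,0,0],"hand": 1},
  {"delta_rot": [0,0,0],"linear": [0,0,0],"hand": 1},
])

```text
time_s: 2.35
tool_pos: [0.5468, 0.1167, 0.2563]
eef_rot: [-0.369, -3.119, -0.001]
wrist_force: [-0.2, 0.5, -0.3]
gripper_width: 0.0858
finger_force: 0.0
```

```bash
python3 - <<'E'
from h import *
s=snap('wrist','w2.png');o=bot.observe();print(o['tool_pos'],o['eef_rot'],o['time_s'],o['wrist_force'])
print(np.round(s['extrinsics'],4).tolist())
for p in ([.5886,.0985,.136],[.5886,.0985,.151],[.585,.1,.02]): print(proj(s,p))
E
```

```text
[0.54663296 0.11709662 0.25652163] [-3.68172644e-01 -3.11983447e+00 -7.09546182e-04] 2.4 [-0.50307569  0.05786036 -0.10345256]
[[0.2341, 0.9254, 0.298, 0.4699], [0.9722, -0.2229, -0.0718, 0.1348], [-0.0, 0.3065, -0.9519, 0.3747], [0.0, 0.0, 0.0, 1.0]]
[245.81306102 245.16399349]
[245.30113623 254.08275164]
[248.96238456 195.98870475]
```

View pics/w2.png

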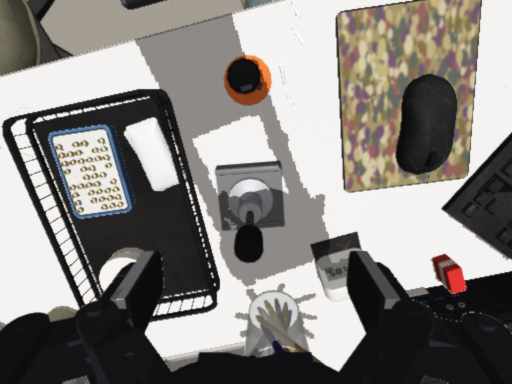

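The wrist view shows the gauge below: knob (black) at about (249,243), foot at (250,200), timer at (338,265), well clear below finger height. Next I'll measure the knob and foot by mask.

```bash
cat > m.py <<'E'
from h import *
s=snap('wrist');g=cv2.cvtColor(s['img'],cv2.COLOR_RGB2GRAY)
m=np.uint8(g<40)*255;m[290:]=0
n,l,st,c=cv2.connectedComponentsWithStats(m)
i=[k for k in range(1,n) if st[k,4]>200 and np.hypot(*(c[k]-[248,243]))<25]
print([(st[k],c[k]) for k in i])
st=st[i[0]]
# bottom-most end is top of knob (farthest from foot)
ys,xs=np.nonzero(l==i[0]);low=ys>ys.max()-22
u=c[i[0]]
k=onz(s,*u,.136);print('knob',k)
# width of knob rows -> distance
o=bot.observe();R=cv2.Rodrigues(o['eef_rot'])[0];print(o['tool_pos'],o['time_s'])
print('tool shift',np.round(R.T@(np.r_[k[:2],.142]-o['tool_pos'])/.05,3))
for y in range(ys.min(),ys.max()+1,4):
    q=xs[ys==y];print(y,q.min(),q.max(),end='; ')
E
python3 m.py; python3 - <<'E'
from h import *
s=snap('wrist')
for p in [(.5886,.0985,.121),(.5886,.0985,.151),(.5886,.0985,.029)]:print(proj(s,p))
h=cv2.cvtColor(s['img'],cv2.COLOR_RGB2GRAY);print(h[160:245:3,250],h[188,210:292:2])
E
```

```text
[(array([234, 212,  28,  50, 953], dtype=int32), array([247.92759706, 241.02203568]))]
knob [0.58533049 0.10159442 0.136     ]
[0.54658345 0.11735806 0.25658639] 2.45
tool shift [-0.827 -0.128  2.292]
212 248 250; 216 246 251; 220 246 252; 224 245 252; 228 238 257; 232 237 260; 236 235 260; 240 235 261; 244 234 261; 248 234 261; 252 235 261; 256 237 259; 260 241 254; [245.45697008 237.23398843]
[244.39873798 254.16717118]
[247.67668372 201.71548898]
[244  94  71 149 120 137 117 237 239 239 232  97  79  76  84 103 103  54
  33  29  36  31  10  10  10  12  12  13  14] [139 139 163 210 137 134 134 133 134 134 113 178 206 210 217 219 229 233
 239 241 239 236 231 226 219 216 198 187 146 110  79  73 115 118 132 134
 228 243 239 145 139]
```

drive_tool([
  {"delta_rot": [0,0,0],"linear": [-0.435,-0.06,0],"hand": 1},
  {"delta_rot": [0,0,0],"linear": [-0.435,-0.06,0],"hand": 1},
  {"delta_rot": [0,0,0],"linear": [0,0,0.33],"hand": 1},
  {"delta_rot": [0,0,0],"linear": [0,0,0.33],"hand": 1},
  {"delta_rot": [0,0,0],"linear": [0,0,0.33],"hand": 1},
  {"delta_rot": [0,0,0],"linear": [0,0,0.33],"hand": 1},
  {"delta_rot": [0,0,0],"linear": [0,0,0.33],"hand": 1},
  {"delta_rot": [0,0,0],"linear": [0,0,0.33],"hand": 1},
  {"delta_rot": [0,0,0],"linear": [0,0,0.2],"hand": 1},
  {"delta_rot": [0,0,0],"linear": [0,0,0.11],"hand": 1},
  {"delta_rot": [0,0,0],"linear": [0,0,0],"hand": 1},
  {"delta_rot": [0,0,0],"linear": [0,0,0],"hand": 1},
])

```text
time_s: 3.7
tool_pos: [0.5886, 0.1004, 0.1425]
eef_rot: [0.37, 3.119, 0.0]
wrist_force: [-0.8, -0.2, -0.0]
gripper_width: 0.0853
finger_force: 0.0
```

```bash
python3 - <<'E'
from h import *
s=snap('wrist','w3.png');o=bot.observe();print(o['tool_pos'],o['wrist_force'],proj(s,[.587,.1015,.136]),proj(s,o['tool_pos']-[0,0,.006]))
g=cv2.cvtColor(s['img'],cv2.COLOR_RGB2GRAY)
E
```

```text
[0.58869611 0.10038151 0.14282737] [0.45780179 0.03827483 0.90081281] [257.3294507 270.1739574] [255.78471775 274.93417274]
```

View pics/w3.png

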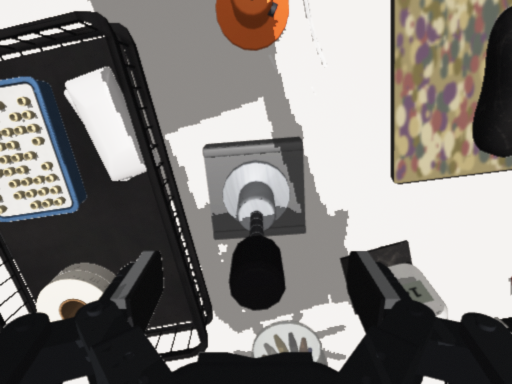

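The knob centre is at about (257,272), between the pads and within about 1 mm of where I want it. Closing the gripper.

drive_tool([
  {"delta_rot": [0,0,0],"linear": [0,0,0],"hand": 0},
  {"delta_rot": [0,0,0],"linear": [0,0,0],"hand": 0},
  {"delta_rot": [0,0,0],"linear": [0,0,0],"hand": 0},
  {"delta_rot": [0,0,0],"linear": [0,0,0],"hand": 0},
  {"delta_rot": [0,0,0],"linear": [0,0,0],"hand": 0},
  {"delta_rot": [0,0,0],"linear": [0,0,0],"hand": 0},
  {"delta_rot": [0,0,0],"linear": [0,0,0],"hand": 0},
  {"delta_rot": [0,0,0],"linear": [0,0,0],"hand": 0},
  {"delta_rot": [0,0,0],"linear": [0,0,0],"hand": 0},
  {"delta_rot": [0,0,0],"linear": [0,0,0],"hand": 0},
], force=60)

```text
time_s: 4.75
tool_pos: [0.5883, 0.1005, 0.1419]
eef_rot: [0.369, 3.12, 0.001]
wrist_force: [0.8, 1.9, 1.8]
gripper_width: 0.0223
finger_force: 58.7
```

drive_tool([
  {"delta_rot": [0,0,0],"linear": [0,0,-0.1],"hand": 0},
  {"delta_rot": [0,0,0],"linear": [0,0,-0.2],"hand": 0},
  {"delta_rot": [0,0,0],"linear": [0,0,-0.3],"hand": 0},
  {"delta_rot": [0,0,0],"linear": [0,0,-0.4],"hand": 0},
  {"delta_rot": [0,0,0],"linear": [0,0,-0.4],"hand": 0},
  {"delta_rot": [0,0,0],"linear": [0,0,-0.4],"hand": 0},
  {"delta_rot": [0,0,0],"linear": [0,0,-0.3],"hand": 0},
  {"delta_rot": [0,0,0],"linear": [0,0,-0.2],"hand": 0},
  {"delta_rot": [0,0,0],"linear": [0,0,-0.1],"hand": 0},
  {"delta_rot": [0,0,0],"linear": [0,0,0],"hand": 0},
])

```text
time_s: 5.75
tool_pos: [0.5884, 0.1004, 0.2623]
eef_rot: [0.369, 3.119, 0.0]
wrist_force: [0.5, -0.8, -3.2]
gripper_width: 0.0219
finger_force: 58.9
```

drive_tool([
  {"delta_rot": [0,0,0],"linear": [-0.02,-0.2,0],"hand": 0},
  {"delta_rot": [0,0,0],"linear": [-0.05,-0.4,0],"hand": 0},
  {"delta_rot": [0,0,0],"linear": [-0.06,-0.5,0],"hand": 0},
  {"delta_rot": [0,0,0],"linear": [-0.06,-0.5,0],"hand": 0},
  {"delta_rot": [0,0,0],"linear": [-0.06,-0.5,0],"hand": 0},
  {"delta_rot": [0,0,0],"linear": [-0.06,-0.5,0],"hand": 0},
  {"delta_rot": [0,0,0],"linear": [-0.06,-0.5,0],"hand": 0},
  {"delta_rot": [0,0,0],"linear": [-0.06,-0.5,0],"hand": 0},
  {"delta_rot": [0,0,0],"linear": [-0.06,-0.5,0],"hand": 0},
  {"delta_rot": [0,0,0],"linear": [-0.06,-0.5,0],"hand": 0},
  {"delta_rot": [0,0,0],"linear": [-0.06,-0.5,0],"hand": 0},
  {"delta_rot": [0,0,0],"linear": [-0.06,-0.5,0],"hand": 0},
  {"delta_rot": [0,0,0],"linear": [-0.06,-0.5,0],"hand": 0},
  {"delta_rot": [0,0,0],"linear": [-0.06,-0.4,0],"hand": 0},
  {"delta_rot": [0,0,0],"linear": [-0.06,-0.3,0],"hand": 0},
  {"delta_rot": [0,0,0],"linear": [-0.06,-0.2,0],"hand": 0},
  {"delta_rot": [0,0,0],"linear": [0,0,0],"hand": 0},
  {"delta_rot": [0,0,0],"linear": [0,0,0],"hand": 0},
])

```text
time_s: 7.55
tool_pos: [0.5508, -0.2501, 0.2615]
eef_rot: [-0.369, -3.119, -0.001]
wrist_force: [-0.4, 0.2, -3.3]
gripper_width: 0.0227
finger_force: 59.0
```

```bash
python3 - <<'E'
from h import *
s=snap('wrist','w4.png');o=bot.observe();print(o['tool_pos'],o['eef_rot'],o['wrist_force'],o['gripper_width'])
print('well',proj(s,[.5494,-.3223,.062]))
p=o['tool_pos']
for z in(.006,.133):print(proj(s,p-[0,0,z]))
E
```

```text
[ 0.55086064 -0.24984657  0.26166553] [-3.68244438e-01 -3.11970136e+00 -8.97077430e-04] [ 0.51191618  0.18913526 -3.10810569] 0.02216641108967096
well [187.23810477 184.08845075]
[256.34827587 274.52161627]
[255.59147328 189.08667266]
```

View pics/w4.png

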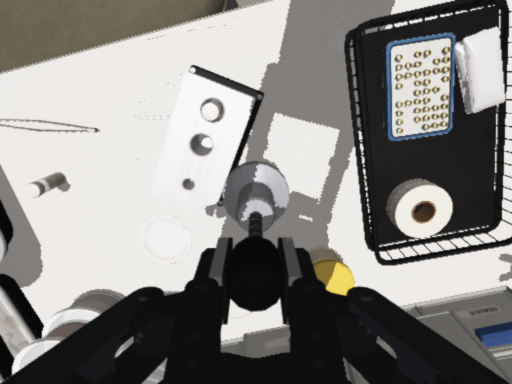

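The well is at about (188,184), matching the top-camera prediction (187.2,184.1). The gauge hangs upright, with its foot around (257,193). Next I'll refine both numerically.

```bash
python3 - <<'E'
from h import *
s=snap('wrist');g=cv2.cvtColor(s['img'],cv2.COLOR_RGB2GRAY)
w=g[172:197,176:202].astype(int);print(w[::2,::2])
m=np.uint8(w<150);n,l,st,c=cv2.connectedComponentsWithStats(m);print(st[1:],c[1:]+[176,172])
for v in range(164,226,6):print(v,g[v,216:298:2])
cc=g[155:232,255];print(cc)
E
```

```text
[[243 240 241 239 242 239 239 243 243 242 240 239 239]
 [242 240 240 240 241 239 240 243 243 241 240 239 240]
 [240 240 239 241 240 238 238 242 242 240 239 238 240]
 [240 240 238 238 214 172 171 218 239 239 239 239 241]
 [240 240 238 205 106  81  84 170 204 236 238 240 242]
 [240 239 234 161  79  82  90 109 127 213 237 240 242]
 [240 237 231 148  85  93 104 111 116 192 237 240 241]
 [239 238 237 198 102  92 109 115 124 207 238 241 240]
 [238 240 239 223 184 130 115 132 183 229 239 241 239]
 [238 241 238 237 232 224 221 221 230 237 239 240 239]
 [238 241 238 238 241 241 238 237 237 238 240 239 238]
 [239 239 237 239 241 241 238 238 236 238 240 238 239]
 [241 238 237 240 241 240 237 238 237 238 239 238 239]]
[[ 6  7 12 10 89]] [[187.49438202 183.74157303]]
164 [245 244 246 243 244 246 244 241  64  12  23 201 198 109  75  74  83  92
  96 100 104 171 182 159 130 119  93 103 120 146 221 236 236 236 236 236
 236 236 236 236 236]
170 [244 245 243 243 245 243 236  61  46  73  92  98  96  98 102  99 102 105
 106 109 134 221 222 221 216 207 210 209 206 195 163 119 231 236 236 236
 236 236 236 
[... 1170 characters left out ...]
  88  88  89 114 127
 129 127 128 128 127]
218 [235 210 232 233 234 169 127 127 111  87  73  86  95 103 186 198 190  42
  50  42  37  35  28  80  94  93  93  94  91  74  86  99 126 128 128 128
 128 127 128 127 128]
224 [236 236 236 233 134 128 127 127 128 128 128 110  88  95  95  95  80  25
  23  30  31  27  26  76  92  94  92  88 104 127 127 128 128 127 128 129
 127 128 128 127 128]
[128 128 128 127 127 114  80  72  85 102 109 119 120 119 115 111 155 210
 201 199 199 201 211 227 229 221 173 105  88  88  89  88  89  91  91  90
  92  92  92  91  91  97 110 128 153 186 196 199 197 196 196 195 195 195
 194 179 122  61  44  34  34  32  35  40  39  29  25  26  26  33  41  32
  26  26  27  26  28]
```

```bash
python3 - <<'E'
from h import *
s=snap('wrist');o=bot.observe();p=o['tool_pos'];t=np.linspace(0,6.283,73)
for p0 in(.008,.014):
  for dz in(0,.009):
    z=p[2]-.006-.127+p0+dz
    q=np.array([proj(s,[p[0]+.026*np.cos(a),p[1]+.026*np.sin(a),z]) for a in t]);print(p0,dz,q.min(0),q.max(0))
w=onz(s,187.7,183.9,.062);print('well',w,'tcp',p)
g=s['img'].astype(int).sum(2)/3
for a,b,name in((215,232,'L'),(282,296,'R')):
  for v in(186,189,192,195):print(name,v,np.round(g[v,a:b]).astype(int))
print(np.round(g[154:168,250:264:3].T).astype(int))
E
```

```text
0.008 0 [222.81740777 160.12985212] [287.74936248 221.90023087]
0.008 0.009 [221.70833432 162.70422717] [288.89350745 226.38708282]
0.014 0 [222.08647552 161.82585853] [288.50339909 224.85836578]
0.014 0.009 [220.92520179 164.52540839] [289.70145514 229.54949869]
well [ 0.54970415 -0.3215168   0.062     ] tcp [ 0.55093836 -0.24969411  0.26193133]
L 186 [243 242 242 243 243 241 241 234 190 169 174 131  94  89  90  88  88]
L 189 [241 242 243 242 240 240 233 170 153 130 101  94  91  89  89  89  88]
L 192 [242 243 242 240 240 232 155 141 174 176 128  92  89  90  89  88  89]
L 195 [243 241 239 238 210 115  53 129 124 102  91  87  86  88  90  87  88]
R 186 [192 191 190 189 186 172 206 231 236 236 236 236 236 236]
R 189 [188 190 190 189 188 188 183 224 235 236 235 235 235 236]
R 192 [186 186 188 189 187 184 174 203 217 214 167 131 128 137]
R 195 [185 185 185 186 187 186 171 141 128 128 127 127 127 127]
[[127 126 126 127 127 126 123 104  73  75  92 104 105 105]
 [127 127 127 127 127 126 115  86  72  82  98 104 105 105]
 [127 127 127 127 128 126 115  82  73  83 104 141 192 197]
 [128 127 126 127 127 126 122 102  84 123 188 218 222 221]
 [140 141 144 169 208 191 135 117  94 108 161 208 218 220]]
```

drive_tool([
  {"delta_rot": [0,0,0],"linear": [-0.05,-0.21,0],"hand": 0},
  {"delta_rot": [0,0,0],"linear": [-0.08,-0.35,0],"hand": 0},
  {"delta_rot": [0,0,0],"linear": [-0.08,-0.35,0],"hand": 0},
  {"delta_rot": [0,0,0],"linear": [-0.06,-0.3,0],"hand": 0},
  {"delta_rot": [0,0,0],"linear": [-0.04,-0.2,0],"hand": 0},
  {"delta_rot": [0,0,0],"linear": [0,0,0.2],"hand": 0},
  {"delta_rot": [0,0,0],"linear": [0,0,0.3],"hand": 0},
  {"delta_rot": [0,0,0],"linear": [0,0,0.3],"hand": 0},
  {"delta_rot": [0,0,0],"linear": [0,0,0.2],"hand": 0},
  {"delta_rot": [0,0,0],"linear": [0,0,0.13],"hand": 0},
  {"delta_rot": [0,0,0],"linear": [0,0,0],"hand": 0},
  {"delta_rot": [0,0,0],"linear": [0,0,0],"hand": 0},
])

```text
time_s: 8.9
tool_pos: [0.5494, -0.3226, 0.2057]
eef_rot: [0.369, 3.119, -0.0]
wrist_force: [0.5, -0.4, -3.3]
gripper_width: 0.0224
finger_force: 59.1
```

```bash
python3 - <<'E'
from h import *
o=bot.observe();p=o['tool_pos'];print(p,o['wrist_force'])
print('shift',totool(np.array([.5496,-.3218,p[2]])-p))
d=snap('side');w=snap('wrist')
print('side well',proj(d,[.5496,-.3218,.062]),'tip',proj(d,p-[0,0,.133]),'foot',proj(d,p-[0,0,.122]))
print('wrist well',proj(w,[.5496,-.3218,.062]))
A=cv2.resize(d['img'][140:215,250:350],(400,300),interpolation=cv2.INTER_CUBIC);B=cv2.resize(w['img'][120:270,150:350],(400,300),interpolation=cv2.INTER_CUBIC)
cv2.imwrite('pics/c5.png',np.hstack([A,B])[:,:,::-1])
E
```

```text
[ 0.54943029 -0.32255765  0.20565848] [ 0.53136096 -0.43042994 -3.2730625 ]
shift [ 0.     0.016 -0.   ]
side well [285.05901065 183.49990656] tip [285.22382163 180.4792309 ] foot [285.29963213 177.42649304]
wrist well [256.43981313 184.60065306]
```

View pics/c5.png

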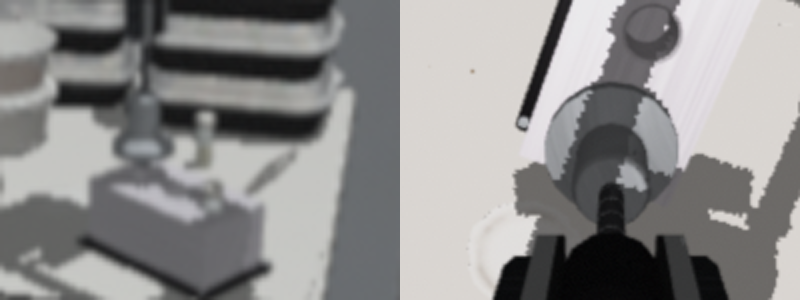

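The gauge hangs right over the narrow well in both crops (side: foot at about (143,145); wrist: foot centred at about (612,150)). Descending gently with force checks.

drive_tool([
  {"delta_rot": [0,0,0],"linear": [0,0.012,0.04],"hand": 0},
  {"delta_rot": [0,0,0],"linear": [0,0,0.04],"hand": 0},
  {"delta_rot": [0,0,0],"linear": [0,0,0.04],"hand": 0},
  {"delta_rot": [0,0,0],"linear": [0,0,0.04],"hand": 0},
  {"delta_rot": [0,0,0],"linear": [0,0,0.04],"hand": 0},
  {"delta_rot": [0,0,0],"linear": [0,0,0.03],"hand": 0},
  {"delta_rot": [0,0,0],"linear": [0,0,0.02],"hand": 0},
  {"delta_rot": [0,0,0],"linear": [0,0,0],"hand": 0},
])

```text
time_s: 9.8
tool_pos: [0.5494, -0.3221, 0.1925]
eef_rot: [-0.369, -3.119, -0.0]
wrist_force: [-0.7, -0.5, -3.2]
gripper_width: 0.022
finger_force: 59.1
```

drive_tool([
  {"delta_rot": [0,0,0],"linear": [0,0,0.02],"hand": 0},
  {"delta_rot": [0,0,0],"linear": [0,0,0.02],"hand": 0},
  {"delta_rot": [0,0,0],"linear": [0,0,0],"hand": 0},
])

```text
time_s: 10.1
tool_pos: [0.5494, -0.3221, 0.1906]
eef_rot: [-0.37, -3.12, -0.0]
wrist_force: [-0.1, 0.0, -3.0]
gripper_width: 0.0217
finger_force: 59.1
```

drive_tool([
  {"delta_rot": [0,0,0],"linear": [0,0,0.02],"hand": 0},
  {"delta_rot": [0,0,0],"linear": [0,0,0.02],"hand": 0},
  {"delta_rot": [0,0,0],"linear": [0,0,0.02],"hand": 0},
  {"delta_rot": [0,0,0],"linear": [0,0,0],"hand": 0},
])

```text
time_s: 10.5
tool_pos: [0.5494, -0.3221, 0.1875]
eef_rot: [-0.369, -3.119, -0.0]
wrist_force: [0.8, 0.4, -3.4]
gripper_width: 0.0223
finger_force: 59.1
```

drive_tool([
  {"delta_rot": [0,0,0],"linear": [0,0,0.02],"hand": 0},
  {"delta_rot": [0,0,0],"linear": [0,0,0.02],"hand": 0},
  {"delta_rot": [0,0,0],"linear": [0,0,0],"hand": 0},
])

```text
time_s: 10.8
tool_pos: [0.5494, -0.3221, 0.1855]
eef_rot: [-0.37, -3.119, -0.0]
wrist_force: [-0.0, 0.6, -3.4]
gripper_width: 0.0225
finger_force: 59.1
```

drive_tool([
  {"delta_rot": [0,0,0],"linear": [0,0,0.02],"hand": 0},
  {"delta_rot": [0,0,0],"linear": [0,0,0.02],"hand": 0},
  {"delta_rot": [0,0,0],"linear": [0,0,0],"hand": 0},
])

```text
time_s: 11.1
tool_pos: [0.5495, -0.3222, 0.1839]
eef_rot: [0.369, 3.119, -0.0]
wrist_force: [-0.4, 0.3, -2.0]
gripper_width: 0.022
finger_force: 59.2
```

drive_tool([
  {"delta_rot": [0,0,0],"linear": [0,0,0.02],"hand": 0},
  {"delta_rot": [0,0,0],"linear": [0,0,0.02],"hand": 0},
  {"delta_rot": [0,0,0],"linear": [0,0,0],"hand": 0},
])

```text
time_s: 11.4
tool_pos: [0.5497, -0.3222, 0.1829]
eef_rot: [0.369, 3.118, -0.001]
wrist_force: [-0.4, 1.1, 3.3]
gripper_width: 0.0222
finger_force: 59.8
```

drive_tool([
  {"delta_rot": [0,0,0],"linear": [0,0,0.02],"hand": 0},
  {"delta_rot": [0,0,0],"linear": [0,0,0.02],"hand": 0},
  {"delta_rot": [0,0,0],"linear": [0,0,0.02],"hand": 0},
  {"delta_rot": [0,0,0],"linear": [0,0,0.02],"hand": 0},
])

```text
time_s: 11.8
tool_pos: [0.5496, -0.3222, 0.1778]
eef_rot: [0.369, 3.119, -0.0]
wrist_force: [1.0, 1.1, 3.8]
gripper_width: 0.0218
finger_force: 59.8
```

drive_tool([
  {"delta_rot": [0,0,0],"linear": [0,0,0.02],"hand": 0},
  {"delta_rot": [0,0,0],"linear": [0,0,0.02],"hand": 0},
  {"delta_rot": [0,0,0],"linear": [0,0,0.02],"hand": 0},
  {"delta_rot": [0,0,0],"linear": [0,0,0.02],"hand": 0},
  {"delta_rot": [0,0,0],"linear": [0,0,0.02],"hand": 0},
  {"delta_rot": [0,0,0],"linear": [0,0,0.02],"hand": 0},
  {"delta_rot": [0,0,0],"linear": [0,0,0.02],"hand": 0},
])

```text
time_s: 12.5
tool_pos: [0.5495, -0.3221, 0.1707]
eef_rot: [0.369, 3.12, 0.0]
wrist_force: [0.7, 0.6, 4.3]
gripper_width: 0.0219
finger_force: 59.8
```

drive_tool([
  {"delta_rot": [0,0,0],"linear": [0,0,0.02],"hand": 0},
  {"delta_rot": [0,0,0],"linear": [0,0,0.02],"hand": 0},
  {"delta_rot": [0,0,0],"linear": [0,0,0.02],"hand": 0},
])

```text
time_s: 12.8
tool_pos: [0.5495, -0.3221, 0.1677]
eef_rot: [0.369, 3.12, 0.0]
wrist_force: [1.1, 1.4, 3.6]
gripper_width: 0.0221
finger_force: 59.8
```

drive_tool([
  {"delta_rot": [0,0,0],"linear": [0,0,0.02],"hand": 0},
  {"delta_rot": [0,0,0],"linear": [0,0,0.02],"hand": 0},
])

```text
time_s: 13.0
tool_pos: [0.5495, -0.3221, 0.1657]
eef_rot: [0.37, 3.12, 0.0]
wrist_force: [0.8, 0.9, 4.1]
gripper_width: 0.0221
finger_force: 59.8
```

drive_tool([
  {"delta_rot": [0,0,0],"linear": [0,0,0.02],"hand": 0},
  {"delta_rot": [0,0,0],"linear": [0,0,0.02],"hand": 0},
])

```text
time_s: 13.2
tool_pos: [0.5496, -0.3222, 0.1647]
eef_rot: [0.369, 3.119, -0.001]
wrist_force: [-1.1, 3.0, 9.9]
gripper_width: 0.0218
finger_force: 60.4
```

drive_tool([
  {"delta_rot": [0,0,0],"linear": [0,0,0.02],"hand": 0},
])

```text
time_s: 13.3
tool_pos: [0.5498, -0.3223, 0.1646]
eef_rot: [0.369, 3.118, -0.001]
wrist_force: [-0.1, 2.4, 13.7]
gripper_width: 0.0221
finger_force: 60.8
```

drive_tool([
  {"delta_rot": [0,0,0],"linear": [0,0,0.02],"hand": 0},
])

```text
time_s: 13.4
tool_pos: [0.5499, -0.3224, 0.1646]
eef_rot: [0.369, 3.117, -0.002]
wrist_force: [-1.1, 2.7, 15.5]
gripper_width: 0.0221
finger_force: 61.1
```

drive_tool([
  {"delta_rot": [0,0,0],"linear": [0,0,-0.01],"hand": 0},
  {"delta_rot": [0,0,0],"linear": [0,0,0],"hand": 0},
])

```text
time_s: 13.6
tool_pos: [0.5498, -0.3224, 0.1646]
eef_rot: [0.369, 3.117, -0.002]
wrist_force: [-0.2, 0.8, 10.8]
gripper_width: 0.0221
finger_force: 60.5
```

drive_tool([
  {"delta_rot": [0,0,0],"linear": [0,0,0],"hand": 0},
  {"delta_rot": [0,0,0],"linear": [0,0,0],"hand": 0},
  {"delta_rot": [0,0,0],"linear": [0,0,0],"hand": 0},
  {"delta_rot": [0,0,0],"linear": [0,0,0],"hand": 0},
  {"delta_rot": [0,0,0],"linear": [0,0,0],"hand": 0},
  {"delta_rot": [0,0,0],"linear": [0,0,0],"hand": 0},
  {"delta_rot": [0,0,0],"linear": [0,0,0],"hand": 0},
  {"delta_rot": [0,0,0],"linear": [0,0,0],"hand": 0},
  {"delta_rot": [0,0,0],"linear": [0,0,0],"hand": 0},
  {"delta_rot": [0,0,0],"linear": [0,0,0],"hand": 0},
  {"delta_rot": [0,0,0],"linear": [0,0,0],"hand": 0},
  {"delta_rot": [0,0,0],"linear": [0,0,0],"hand": 0},
  {"delta_rot": [0,0,0],"linear": [0,0,0],"hand": 0},
  {"delta_rot": [0,0,0],"linear": [0,0,0],"hand": 0},
  {"delta_rot": [0,0,0],"linear": [0,0,0],"hand": 0},
  {"delta_rot": [0,0,0],"linear": [0,0,0],"hand": 0},
  {"delta_rot": [0,0,0],"linear": [0,0,0],"hand": 0},
  {"delta_rot": [0,0,0],"linear": [0,0,0],"hand": 0},
  {"delta_rot": [0,0,0],"linear": [0,0,0],"hand": 0},
  {"delta_rot": [0,0,0],"linear": [0,0,0],"hand": 0},
])

```text
time_s: 15.6
tool_pos: [0.5498, -0.3224, 0.1646]
eef_rot: [0.369, 3.117, -0.002]
wrist_force: [-1.0, 2.1, 10.9]
gripper_width: 0.0226
finger_force: 60.5
```

drive_tool([
  {"delta_rot": [0,0,0],"linear": [0,0,-0.01],"hand": 0},
  {"delta_rot": [0,0,0],"linear": [0,0,0],"hand": 0},
  {"delta_rot": [0,0,0],"linear": [0,0,0],"hand": 0.5},
  {"delta_rot": [0,0,0],"linear": [0,0,0],"hand": 1},
  {"delta_rot": [0,0,0],"linear": [0,0,0],"hand": 1},
  {"delta_rot": [0,0,0],"linear": [0,0,0],"hand": 1},
  {"delta_rot": [0,0,0],"linear": [0,0,0],"hand": 1},
  {"delta_rot": [0,0,0],"linear": [0,0,0],"hand": 1},
  {"delta_rot": [0,0,0],"linear": [0,0,0],"hand": 1},
  {"delta_rot": [0,0,0],"linear": [0,0,0],"hand": 1},
  {"delta_rot": [0,0,0],"linear": [0,0,0],"hand": 1},
])

```text
time_s: 16.7
tool_pos: [0.5494, -0.3222, 0.1628]
eef_rot: [0.369, 3.12, -0.0]
wrist_force: [0.1, 0.0, -0.5]
gripper_width: 0.0853
finger_force: 0.0
```

drive_tool([
  {"delta_rot": [0,0,0],"linear": [0,0,-0.1],"hand": 1},
  {"delta_rot": [0,0,0],"linear": [0,0,-0.2],"hand": 1},
  {"delta_rot": [0,0,0],"linear": [0,0,-0.4],"hand": 1},
  {"delta_rot": [0,0,0],"linear": [0,0,-0.5],"hand": 1},
  {"delta_rot": [0,0,0],"linear": [0,0,-0.5],"hand": 1},
  {"delta_rot": [0,0,0],"linear": [0,0,-0.3],"hand": 1},
  {"delta_rot": [0,0,0],"linear": [0,0,0],"hand": 1},
  {"delta_rot": [0,0,0],"linear": [0,0,0],"hand": 1},
])

```text
time_s: 17.5
tool_pos: [0.5496, -0.3222, 0.2632]
eef_rot: [0.369, 3.119, -0.001]
wrist_force: [-1.2, -0.2, -0.3]
gripper_width: 0.0854
finger_force: 0.0
```

```bash
python3 - <<'E'
from h import *
w=snap('wrist');d=snap('side');o=bot.observe();print(o['tool_pos'],o['wrist_force'],o['time_s'])
for z in(.0,.0825,.0975,.0675):
  print(z,proj(w,[.5497,-.3222,.062+z]),proj(d,[.5497,-.3222,.062+z]))
A=cv2.resize(d['img'][140:215,250:350],(400,300),interpolation=cv2.INTER_CUBIC);B=cv2.resize(w['img'][120:300,140:380],(400,300),interpolation=cv2.INTER_CUBIC)
cv2.imwrite('pics/c6.png',np.hstack([A,B])[:,:,::-1])
E
```

```text
[ 0.54921263 -0.32197497  0.2613307 ] [ 0.24765428  0.13684393 -0.69808864] 17.6
0.0 [255.37812524 168.96934308] [285.05137497 183.44879778]
0.0825 [255.48365773 194.4385726 ] [285.62803117 160.0998504 ]
0.0975 [255.51040104 200.89281005] [285.73689655 155.69186491]
0.0675 [255.45980448 188.68182653] [285.52043477 164.45645433]
```

View pics/c6.png

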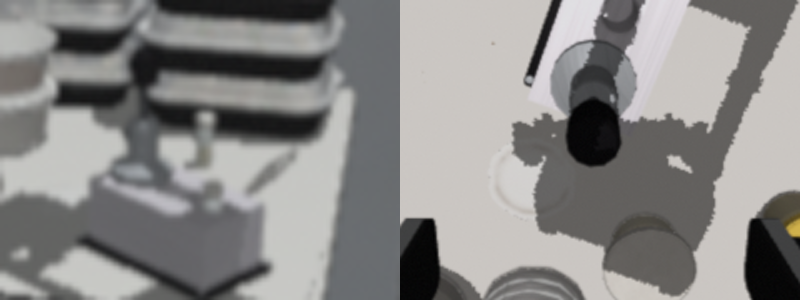

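The gauge stands upright with its foot flat. Its knob is at about (255.8,199.8) in the wrist view, against a predicted (255.5,200.5) for the bottomed-out height, so I'm handing in.

```bash
python3 -c "
from bench import bot
print(bot.close_job())"
```

```text
the job is handed in; nothing more can be done
None
```

The gauge stands released in the narrow well, foot flat and rod on the bottom (depth about 30 mm), after being held at about 11 N for two seconds; I handed the job in at about 18 s and no verdict was returned.

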